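# Gauge the label roll

### The job

Check how much is left on the label roll: draw it off its slanted spindle, stand it on end on the bed of the bench gauge between the two jaws and let go of it, then slide the gauge's jaw by its tab until the roll is squeezed and the dial needle stands between the two thick marks. Never drive the needle to the end of its travel; leave the gauge closed on the upright roll so that it can be read, and leave the dropper bottle and the mug where they are.

Things in the scene. Friction and masses are not known exactly. Their poses are not given: they have to be found in the camera images.
- roll_centre (a point): centre of the label roll: a white paper roll on a cardboard core, outer diameter 64 mm, 60 mm long, bore 20 mm, about 0.16 kg (0.11 to 0.22). The point is on its axis, half-way along; its z axis is the roll's axis, at the start pointing up the spindle. It sits on the spindle with one end against the flange.
- spindle_stand: fixed steel stand, base plate 150 x 100 x 10 mm, origin under its centre. Its round post, 14 mm thick, 68 mm long, leans 40 degrees from vertical to the stand's -x: it points along (-0.643, 0, 0.766) in the stand's frame and starts at a flange of 48 mm diameter at (0.030, 0, 0.060) m. The roll (3 mm loose) comes off only along the post; 70 mm of travel frees it.
- gauge: fixed bench gauge, a large caliper lying flat: grey base 170 (x) x 340 (y) x 12 mm, origin under its centre. Beam along y at x = -0.060 m, 28 mm high. Two upright jaw plates, 56 mm high, cross the bed from x = -0.040 to 0.065 m: the sliding one at the -y end closes towards +y; the far one is a sprung anvil, its face at y = 0.085 to 0.100 m (set anywhere there, not reported: feel for it).
- bed_centre (a point): point on top of the gauge's bed between the jaws, a good place for the middle of the roll's lower end; at (0.030, 0.010, 0.012) m in the gauge's frame, same axes
- jaw_tab (a point): on the upright steel grip tab of the sliding jaw's carriage: 20 mm (x) x 14 mm (y, the sliding direction), top at 88 mm and foot at 40 mm above the desk. The point is in its middle, 68 mm above the desk, 52 mm behind (-y) the jaw's face. Axes as the gauge.
- gauge_jaw (a joint): travel of the sliding jaw, m: 0 fully open, growing as it closes towards +y, up to 0.138. It starts at 0 to 0.03. It drags with about 10 N of friction and stays where it is left. Its face is at y = -0.080 m + travel in the gauge's frame.
- anvil (a joint): how far the sprung anvil is pressed in, m: 0 at rest, 0.009 at its end. It yields with 1 N plus 1 N per mm. It turns the needle of the dial on top of its head, 10 degrees per mm (anticlockwise from above); the two thick marks on the dial stand at 0.003 and 0.007.
- ipa_bottle: white dropper bottle with red cap, 59 mm in diameter, 146 mm high, loose bystander; origin at the centre of its underside
- mug: white mug with grey dots, 82 mm wide, 91 mm high, loose bystander; origin at the centre of its underside
Things that resemble listed ones, but are neither listed nor needed, are in the scene too. Of the things like the part that bears roll_centre, leave any that is orange, pink or red; of the rest the larger one is meant.

How it is judged:
On the way, in this order (a step that is already met when the one before it is completed fails the run):
1. the roll is off the spindle (distance between roll_centre and spindle_stand above 0.15 m), for 0.1 s.
2. the roll stands on end on the gauge's bed between the jaws, let go (angle between the z axis of roll_centre and the z axis of gauge, either way round below 0.1 rad and z of roll_centre in the frame of gauge between 0.038 and 0.046 m and x of roll_centre in the frame of gauge between -0.012 and 0.065 m and y of roll_centre in the frame of gauge between -0.05 and 0.075 m and contact force between the fingers and label_roll below 0.1 N), for 0.2 s.
3. the jaw squeezes the roll so that the needle stands between the thick marks (value of joint anvil between 0.003 and 0.007 m), for 0.3 s.
At the end, for the whole second after the job is handed in: The roll stands on end on the bed (within 0.1 rad of upright, within 4 mm of bed level), held at rest between jaw and anvil, with the anvil pressed in by 3 to 7 mm (needle between the two thick marks) (all of step 3 and angle between the z axis of roll_centre and the z axis of gauge, either way round below 0.1 rad and z of roll_centre in the frame of gauge between 0.038 and 0.046 m and velocity of joint gauge_jaw below 0.003 m/s and linear speed of label_roll below 0.01 m/s); the robot touches nothing.
It fails at once if the anvil is driven to the end of its travel (pressed in more than 8.5 mm) (value of joint anvil above 0.0085 m).
It fails at once if the dropper bottle or the mug is shifted by more than 30 mm (distance of any of ipa_bottle, mug from where it was at the start of the episode above 0.03 m).
It also fails if it takes over 54 s, if anything falls off the work surface, if the arm or the gripper's body presses on something with over 40 N, if the wrist force passes 120 N, or if a joint passes its speed limit or range.

### The arm

A 6-joint arm with a two-finger parallel gripper is mounted at the origin on a cart in front of the work surface, level with it; the furniture and walls round the work are solid. World frame = base frame: x ahead of the robot, y to its left, z up, the work surface at z = 0. Lengths are in m, angles in rad, forces in N, time in s.
With the tool pointing down it reaches from about 0.375 to 0.975 m from the base axis. Payload 3.8 kg.
Tool frame: the origin (TCP) lies midway between the tips of the shut fingers; the grasp point (between the pads) lies 19 mm behind it; z points along the fingers, y is the line along which they close (so a half turn about z gives the same grasp; the last joint's range is limited). The gripper opens to 88 mm and grips with 3 to 60 N. Pads are 18 mm wide; open, the fingers measure 123 mm over their backs; the gripper's body (75 mm by 187 mm) begins 45 mm behind the grasp point.
Start: joints at [-1.225, 0.264, 1.604, -0, 1.274, -0.037], TCP at [0.252, -0.626, 0.2] pointing down, gripper open.
Joint ranges: [-2.63, 2.63], [-0.94, 2.18], [0.31, 2.57], [-1.31, 4.45], [0, 2.66], [-2.55, 2.55]. Speed limits (rad/s): [2.57, 2.57, 3.14, 3.14, 3.14, 3.14].

### API

Orientations are given as a rotation vector (axis times angle).
In Python, from cell import manip, inverse_kinematics, cams, order gives the robot as it stands. Calls block until the motion is done:
- manip.move_pose(position, orientation): joint-space move of the TCP to a pose.
- manip.move_linear(position, rate=0.15, rot=None): straight line of the TCP; rot=None keeps the orientation; rate is the mean speed in m/s.
- manip.set_joints(angles): joint-space move.
- manip.set_gripper(opening, force=None): finger opening in m; force is the grip in N (None keeps the last); returns when the fingers have stopped.
- manip.dwell(seconds).
- inverse_kinematics(position, orientation): joint angles nearest the present ones, or None.
- manip.state(): the state.
- cams.capture(name): name is "side" or "top"; returns a dict with "image" (384x512x3 uint8, blue, green, red), "z_map" (384x512 float32, m along the optical axis (not along the pixel's ray), 0 where there is no reading), "intrinsics" (3x3 intrinsics, pixels), "position" and "orientation" of the camera in the world. Camera axes: x right, y down, z forward; pixel columns grow to the right and rows downward; lengths in m; the calibration is good to about 2 mm. A picture is of the moment at which its call begins.
A pose or a line that the arm cannot do raises manip.IKError and nothing moves.
- order.close_job(): hands the job in; it is judged then, once.
The state is a dict: "clock": time; "joint_pos": joint angles; "joint_velocities": joint speeds; "tau": joint torques, N m; "tool_pos": TCP position; "tcp_rot": TCP orientation; "contact_force": force on the tool from outside, world axes, zero at the start; "moment": the same for the moment, N m; "gripper_width": finger opening in m; "grasp_force": force on a finger pad.
Only numpy, scipy, OpenCV 4.12 (cv2) and the standard library are available. Lean on these libraries where they do the work, as an engineer would, in place of code of your own. Each camera call takes 0.05 s, during which the arm holds its last target. There are 200 camera calls.

## Working session

There is one attempt and no reset: what is moved stays moved. The work goes in short steps, each a Python script; the robot and the scene stay as the last script left them, time stands still between calls to the robot, and variables do not carry over. Pictures are saved under pics/ and viewed, at most 10 in all, crops included, and the job is handed in when it is done.

```bash
ls; mkdir -p pics
cat > h.py <<'E'
import numpy as np, cv2
from scipy.spatial.transform import Rotation as R
from cell import manip, inverse_kinematics, cams, order
def cap(n):
    c=cams.capture(n); o=np.array(c["orientation"],float)
    M=R.from_rotvec(o).as_matrix() if o.shape==(3,) else (o if o.shape==(3,3) else R.from_quat(o).as_matrix())
    z=c["z_map"]; K=np.array(c["intrinsics"]); v,u=np.mgrid[:z.shape[0],:z.shape[1]]
    P=np.stack([(u-K[0,2])/K[0,0]*z,(v-K[1,2])/K[1,1]*z,z],-1)@M.T+np.array(c["position"])
    P[z==0]=np.nan
    return c,P
E
python3 - <<'E'
from h import *
for n in("side","top"):
    c,P=cap(n); cv2.imwrite(f"pics/{n}0.png",c["image"]); np.save(f"{n}0.npy",P)
    print(n,c["position"],c["orientation"],c["intrinsics"])
print(manip.state())
E
```

```text
pics
side [0.21687118 1.00788996 0.52023747] [-0.40394502  2.45519074 -1.61779392] [[377.58799618   0.         260.69542423]
 [  0.         377.58799618 191.83345468]
 [  0.           0.           1.        ]]
top [0.42615481 0.05454222 1.51730406] [-2.20185247  2.17524648 -0.094934  ] [[488.39308101   0.         255.1267592 ]
 [  0.         488.39308101 193.0391316 ]
 [  0.           0.           1.        ]]
{'clock': 0.1, 'joint_pos': array([-1.22489152e+00,  2.64683454e-01,  1.60522844e+00, -3.01692134e-05,
        1.27371275e+00, -3.69029105e-02]), 'joint_velocities': array([-1.77714063e-04, -1.39085896e-03, -2.64472933e-03,  5.44222970e-05,
       -3.78395860e-04,  9.76601248e-04]), 'tau': array([ 3.35669847e-04, -5.03618002e+01, -3.58070862e+01,  7.30383187e-02,
        2.33389012e-02, -6.40484495e-05]), 'tool_pos': array([ 0.25187132, -0.62546798,  0.19861365]), 'tcp_rot': array([-3.08225187e+00, -5.97280659e-01,  5.35600453e-04]), 'contact_force': array([-0.39555122,  0.85717503, -0.21816963]), 'moment': array([ 0.01790836,  0.05745195, -0.02473072]), 'grasp_force': 0.0, 'gripper_width': 0.08820132025963891}
```

View pics/top0.png

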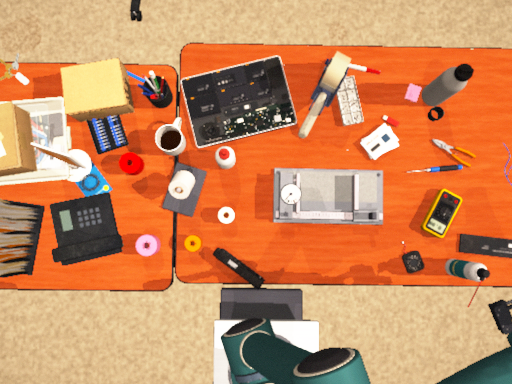

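View pics/side0.png

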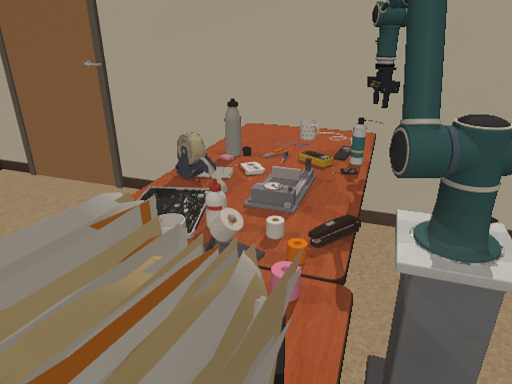

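The top view shows the white roll on the slanted spindle with the dark plate at (182,184). Lookalikes are the small white roll (226,215), orange (193,243), pink (148,245) and red (131,162). I choose (182,184), the larger non-coloured one. The gauge is at (328,196), with its dial at (291,194) at the +y end. Next is a close crop.

Run:
```python
from h import *
im=cv2.imread("pics/top0.png"); P=np.load("top0.npy")
a=cv2.resize(im[120:225,140:240],None,fx=4,fy=4,interpolation=cv2.INTER_CUBIC)
b=cv2.resize(im[160:230,265:390],None,fx=3.2,fy=3.2,interpolation=cv2.INTER_CUBIC)
o=np.zeros((420,800,3),np.uint8); o[:,:400]=a; o[:224,400:]=b; cv2.imwrite("pics/crop1.png",o)
def rect(m,name):
    q=P[m][:,:2].astype(np.float32); r=cv2.minAreaRect(q); print(name,len(q),np.round(r[0],4),np.round(r[1],4),r[2])
    return q
def box(r0,r1,c0,c1,z0,z1):
    m=np.zeros(P.shape[:2],bool); m[r0:r1,c0:c1]=1
    return m&(P[...,2]>z0)&(P[...,2]<z1)
print("desk z",np.nanmedian(P[225:235,300:360,2]))
rect(box(160,220,155,215,.005,.018),"plate")
rect(box(165,228,268,390,.006,.2),"gauge")
rect(box(165,228,268,390,.078,.2),"tabtop/dial")
for n in ("top","side"):
    Q=np.load(n+"0.npy")
    sl=(slice(165,205),slice(165,200)) if n=="top" else (slice(205,245),slice(205,245))
    q=Q[sl].reshape(-1,3); 
    q=q[(q[:,2]>.05)&(q[:,2]<.2)]; print(n,len(q),q.min(0),q.max(0),q.mean(0))
for n,(v,u) in dict(bottle=(153,225),mug=(140,171)).items(): print(n,P[v,u])
# height profile of gauge
for v in (178,186,194,203,212,216): print(v,[f"{z*1000:.0f}" for z in P[v,270:388:3,2]])
print(P[194,270],P[194,387])
```

```text
desk z 0.001394884047584699
plate 1189 [0.5487 0.2571] [0.1838 0.1839] 0.8368929028511047
gauge 6031 [ 0.5343 -0.1912] [0.1934 0.3782] 0.6758023500442505
tabtop/dial 38 [ 0.4719 -0.1875] [0.2629 0.0178] 89.51712799072266
top 549 [0.51349056 0.21981459 0.06694609] [0.59782951 0.29014409 0.13304724] [0.55424486 0.25226371 0.10299818]
side 932 [0.51366185 0.12807214 0.05003792] [0.66899688 0.294333   0.12259216] [0.56371333 0.25317265 0.08653971]
bottle [0.64109742 0.12561156 0.15266721]
mug [0.69854467 0.29853703 0.02957682]
178 ['2', '3', '16', '25', '65', '59', '57', '68', '16', '52', '12', '15', '14', '10', '14', '9', '15', '13', '16', '14', '14', '13', '10', '14', '14', '10', '14', '17', '46', '53', '15', '13', '16', '13', '12', '13', '16', '10', '-2', '7']
186 ['-1', '6', '20', '28', '58', '66', '63', '70', '66', '69', '16', '17', '13', '11', '12', '15', '9', '16', '13', '12', '4', '12', '9', '13', '16', '8', '13', '8', '52', '57', '12', '13', '16', '12', '12', '14', '12', '7', '5', '-2']
194 ['nan', '-3', '16', '42', '66', '73', '69', '70', '65', '65', '57', '14', '12', '8', '17'
[... 235 characters left out ...]
'6', '9', '14', '10', '15', '11', '19', '13', '12', '17', '13', '18', '11', '16', '55', '56', '10', '14', '14', '12', '19', '19', '11', '14', '4', '3']
212 ['0', '4', '26', '60', '62', '58', '52', '58', '33', '58', '30', '25', '32', '27', '32', '26', '31', '31', '27', '34', '21', '30', '27', '15', '19', '15', '14', '12', '43', '40', '42', '41', '42', '40', '42', '44', '38', '17', '3', '1']
216 ['-1', '7', '36', '61', '64', 'nan', '66', '57', '22', '30', '31', '35', '30', '27', '29', '37', '36', '32', '37', '30', '32', '23', '34', '26', '25', '29', '27', '24', '39', '41', '44', '42', '48', '53', '86', '92', '43', '33', '2', '-2']
[nan nan nan] [ 5.42702605e-01 -3.74338177e-01  4.96763688e-04]
```

View pics/crop1.png

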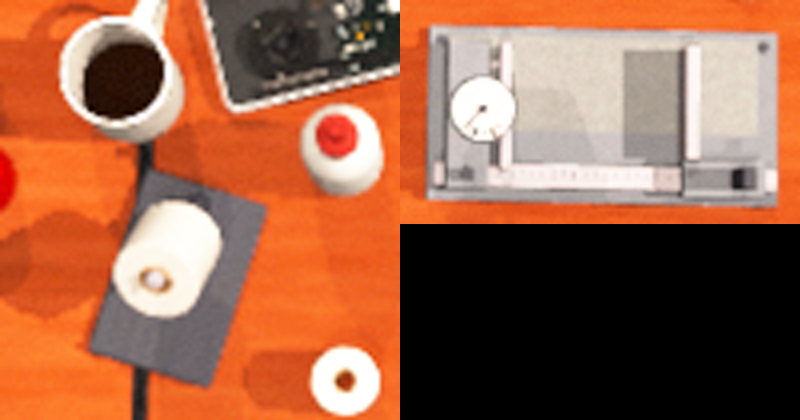

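The crop confirms the white roll on the spindle, with its upper end at (155,280) in the crop facing lower-left. The plate corners are clear, and so are the gauge, the tab (743,178) and the needle dial (483,109). Next I compute poses from the corners.

```bash
cat >> h.py <<'E'
def ray(c,uv,z):
    o=np.array(c["orientation"],float); M=R.from_rotvec(o).as_matrix(); K=np.array(c["intrinsics"])
    d=M@np.array([(uv[0]-K[0,2])/K[0,0],(uv[1]-K[1,2])/K[1,1],1]); p=np.array(c["position"])
    return p+d*(z-p[2])/d[2]
E
python3 - <<'E'
from h import *
c,P=cap("top")
def pose(uv,s,u0,v0,x0,z):
    q=[ray(c,((u-x0+.5)/s+u0-.5,(v+.5)/s+v0-.5),z) for u,v in uv]
    q=np.array(q); print(np.round(q[:,:2],4), "ctr",q.mean(0).round(4)); return q
q=pose([(150,165),(268,207),(210,387),(90,350)],4,140,120,0,.01)
e=(q[0]-q[3]+q[1]-q[2])/2; f=(q[0]-q[1]+q[3]-q[2])/2
print("plate len",np.linalg.norm(e),np.linalg.norm(f),np.degrees(np.arctan2(e[1],e[0])),np.degrees(np.arctan2(f[1],f[0]))-90)
q=pose([(430,27),(777,33),(775,206),(427,198)],3.2,265,160,400,.012)
e=(q[0]-q[3]+q[1]-q[2])/2; f=(q[0]-q[1]+q[3]-q[2])/2
print("gauge len",np.linalg.norm(e),np.linalg.norm(f),np.degrees(np.arctan2(e[1],e[0])),np.degrees(np.arctan2(f[1],f[0]))-90)
print("tab",pose([(732,166),(756,166),(756,188),(732,188)],3.2,265,160,400,.088).mean(0))
print("jaw front edge",pose([(687,45),(684,158)],3.2,265,160,400,.056))
print("anvil edge",pose([(511,42),(511,165)],3.2,265,160,400,.056))
# cylinder fit of the roll, both cameras
from scipy.optimize import least_squares
for n,lim in(("top",1),("side",1)):
    Q=np.load(n+"0.npy").reshape(-1,3); 
    d=Q-np.array([.556,.255,.085]); 
    m=(np.linalg.norm(d,axis=1)<.05)&(Q[:,2]>.045); q=Q[m]
    print(n,len(q),q.mean(0).round(4))
    for yaw in (-16,-18,-20):
        y=np.radians(yaw); ax=np.array([-.643*np.cos(y),-.643*np.sin(y),.766])
        def r(p):
            d=q-np.array([p[0],p[1],.083]); t=d@ax; rr=np.linalg.norm(d-t[:,None]*ax,axis=1)
            return np.maximum(rr-.032, np.abs(t-p[2])-.03)   # signed dist to capped cylinder
        s=least_squares(r,[.556,.255,0],loss="soft_l1",f_scale=.003); print(yaw,s.x.round(4),s.cost)
E
```

```text
[[0.6369 0.2812]
 [0.6053 0.1891]
 [0.4653 0.231 ]
 [0.4927 0.3239]] ctr [0.55   0.2563 0.01  ]
plate len 0.14827537494100085 0.0970906107591447 -16.587549523665867 -17.675399244563067
[[ 0.618  -0.0199]
 [ 0.6166 -0.3576]
 [ 0.4487 -0.3543]
 [ 0.4524 -0.0185]] ctr [ 0.5339 -0.1876  0.012 ]
gauge len 0.16683014428313386 0.33674332405075363 -0.80625507162803 -0.43496738853943384
[[ 0.4837 -0.2944]
 [ 0.484  -0.3165]
 [ 0.4638 -0.3163]
 [ 0.4635 -0.2943]] ctr [ 0.4737 -0.3054  0.088 ]
tab [ 0.4737452  -0.30537936  0.088     ]
[[ 0.5986 -0.2603]
 [ 0.4919 -0.2571]] ctr [ 0.5452 -0.2587  0.056 ]
jaw front edge [[ 0.59855957 -0.26032713  0.056     ]
 [ 0.49193312 -0.2571261   0.056     ]]
[[ 0.5992 -0.0942]
 [ 0.4834 -0.0948]] ctr [ 0.5413 -0.0945  0.056 ]
anvil edge [[ 0.59922726 -0.09419459  0.056     ]
 [ 0.48339406 -0.09476274  0.056     ]]
top 549 [0.5542 0.2523 0.103 ]
-16 [ 0.5555  0.255  -0.0006] 0.000998824915959729
-18 [ 0.5555  0.255  -0.0006] 0.000991415842898289
-20 [ 0.5556  0.2551 -0.0006] 0.0010069329645837285
side 790 [0.5495 0.2726 0.0903]
-16 [ 0.5547  0.2566 -0.0037] 0.0008218587617067376
-18 [ 0.5547  0.2566 -0.0036] 0.0008327920958199902
-20 [ 0.5548  0.2567 -0.0035] 0.0009057410292504206
```

```bash
cat >> h.py <<'E'
ys=np.radians(-17.2); AX=np.array([-.6428*np.cos(ys),-.6428*np.sin(ys),.766]); RC=np.array([.557,.254,.082])
def rot(z,y): z=np.array(z,float);y=np.array(y,float); return R.from_matrix(np.c_[np.cross(y,z),y,z]).as_rotvec()
yg=np.radians(-.6); GX=np.array([np.cos(yg),np.sin(yg),0]); GY=np.array([-np.sin(yg),np.cos(yg),0]); G0=np.array([.5339,-.1876,0])
def g(x,y,z): return G0+x*GX+y*GY+np.array([0,0,z])
YH=np.array([-np.sin(ys),np.cos(ys),0])
def st(): 
    s=manip.state(); print("t %.1f"%s["clock"],s["tool_pos"].round(4),"F",s["contact_force"].round(1),"w %.4f gf %.1f"%(s["gripper_width"],s["grasp_force"])); return s
E
python3 - <<'E'
from h import *
for sg in (1,-1):
    ro=rot(-AX,sg*YH)
    for d in (.25,.1,-.019): print(sg,d,inverse_kinematics(RC+AX*d,ro))
    for n,p,r in (("place",g(.03,.03,.023),rot([0,0,-1],sg*GX)),("high",g(.03,.03,.2),rot([0,0,-1],sg*GX)),("tab",g(-.06,-.12,.049),rot([0,0,-1],sg*GY)),("tabend",g(-.06,-.01,.049),rot([0,0,-1],sg*GY))):
        print(sg,n,inverse_kinematics(p,r))
E
```

```text
1 0.25 [ 1.0816642  -0.24747193  2.14723952 -0.74400384  1.20066989  0.07679118]
1 0.1 [ 0.8625824  -0.07549013  2.23015053 -0.86928551  0.88268514  0.13081202]
1 -0.019 [ 0.71159279  0.12894142  2.227992   -1.06755328  0.67141421  0.27315519]
1 place [-3.15415875e-01  2.67277800e-01  1.95279760e+00 -4.44089210e-16
  9.21517249e-01 -3.04943899e-01]
1 high [-3.15415875e-01  9.64315932e-02  1.79960339e+00 -4.44089210e-16
  1.24555767e+00 -3.04943899e-01]
1 tab [-0.62019174  0.19645389  1.98493091  0.          0.96020785 -2.18051609]
1 tabend [-0.4425373   0.10642063  2.09005661  0.          0.94511541 -2.00286165]
-1 0.25 None
-1 0.1 None
-1 -0.019 None
-1 place None
-1 high None
-1 tab [-6.20191740e-01  1.96453893e-01  1.98493091e+00 -4.44089210e-16
  9.60207851e-01  9.61076563e-01]
-1 tabend [-4.42537299e-01  1.06420634e-01  2.09005661e+00 -4.44089210e-16
  9.45115408e-01  1.13873100e+00]
```

Run:
```python
from h import *
ro=rot(-AX,YH)
p,r=manip.state()["tool_pos"],manip.state()["tcp_rot"]
manip.move_linear([p[0],p[1],.33],rate=.25)
manip.move_pose(RC+AX*.25,ro); st()
manip.move_linear(RC+AX*.09,rate=.2)
manip.move_linear(RC-AX*.019,rate=.08); st()
c,P=cap("side"); i=c["image"]; a=cv2.resize(i[140:290,140:340],None,fx=3,fy=3,interpolation=cv2.INTER_CUBIC); cv2.imwrite("pics/g1.png",a)
```

```text
t 4.1 [0.4039 0.3012 0.2736] F [ 0.1 -0.3 -0.8] w 0.0879 gf 0.0
t 6.6 [0.5688 0.2508 0.068 ] F [ 0.6 -0.5  0.8] w 0.0881 gf 0.0
```

View pics/g1.png

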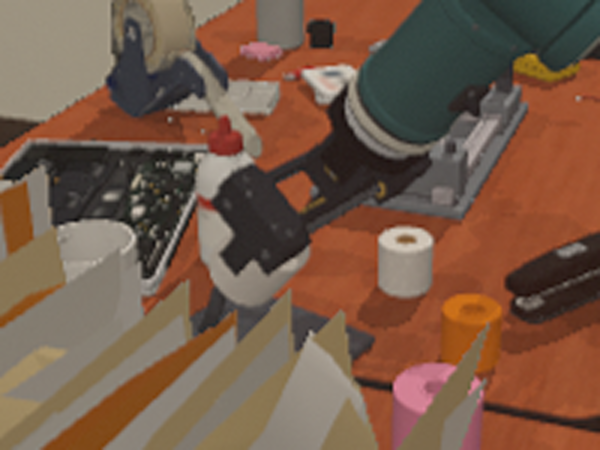

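The crop shows the fingers straddling the roll around (255,230), with no contact force. I grip and draw it off along the post.

Run:
```python
from h import *
manip.set_gripper(.055,force=25); st()
for d in (.015,.045,.075,.10):
    manip.move_linear(RC+AX*(d-.019),rate=.08); st()
p=manip.state()["tool_pos"]; manip.move_linear([p[0]-.02,p[1],.26],rate=.25)
manip.move_pose(g(.03,.03,.2),rot([0,0,-1],GX)); st()
c,P=cap("side"); i=c["image"]; a=cv2.resize(i[90:240,190:390],None,fx=3,fy=3,interpolation=cv2.INTER_CUBIC); cv2.imwrite("pics/g2.png",a)
```

```text
t 7.1 [0.5689 0.2513 0.0679] F [-1.2  3.   2. ] w 0.0638 gf 25.0
t 7.5 [0.5598 0.2536 0.0795] F [2.  2.1 1.4] w 0.0635 gf 25.0
t 8.0 [0.5409 0.2589 0.1016] F [ 0.6  1.8 -0.3] w 0.0640 gf 25.0
t 8.5 [0.522  0.2643 0.1246] F [ 0.2 -0.3 -1.8] w 0.0637 gf 25.0
t 9.0 [0.5073 0.27   0.1448] F [ 1.2  0.6 -1.5] w 0.0639 gf 25.0
t 11.3 [ 0.5639 -0.1569  0.1994] F [ 0.3 -0.7 -1.7] w 0.0638 gf 25.0
```

View pics/g2.png

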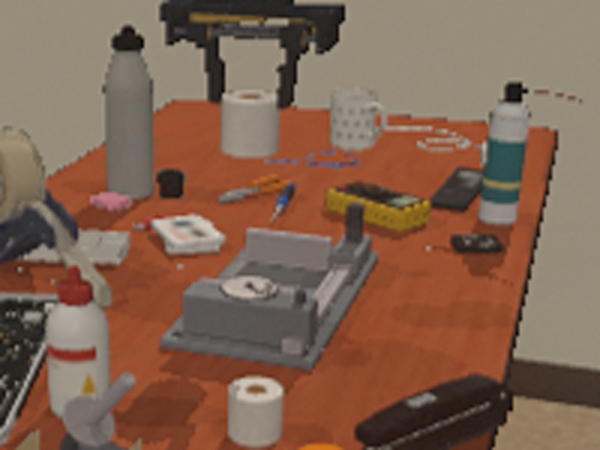

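The roll is held upright, at (250,122) in the crop. I check how far it hangs below the fingertips.

Run:
```python
from h import *
c,P=cap("side"); i=c["image"].astype(int)
sl=(slice(112,148),slice(255,292)); q=P[sl]; b=i[sl]
m=(b.min(-1)>110)&(np.linalg.norm(q[...,:2]-g(.03,.03,0)[:2],axis=-1)<.05)
w=q[m]; print(len(w),w.min(0),w.max(0),np.percentile(w[:,2],[2,50,98]))
zs=w[:,2]
for lo in np.arange(zs.min(),zs.max(),.01):
    k=w[(zs>=lo)&(zs<lo+.01)]
    if len(k)>3: print(round(lo,3),len(k),k[:,0].min().round(3),k[:,0].max().round(3),((k[:,0].min()+k[:,0].max())/2).round(4),k[:,1].max().round(4))
```

```text
355 [ 0.53341076 -0.18032448  0.18825824] [ 0.59338073 -0.1188332   0.24846492] [0.18972371 0.22299057 0.24753992]
0.188 49 0.535 0.587 0.5611 -0.1207
0.198 52 0.534 0.587 0.5607 -0.1223
0.208 50 0.535 0.588 0.5613 -0.1226
0.218 55 0.535 0.588 0.5614 -0.1188
0.228 51 0.534 0.587 0.5602 -0.1197
0.238 97 0.533 0.593 0.5634 -0.1215
```

The roll spans z 0.188–0.248 and is vertical, centred on the grasp point. I place it.

Run:
```python
from h import *
manip.move_linear(g(.03,.03,.06),rate=.2)
manip.move_linear(g(.03,.03,.030),rate=.06); f0=st()["contact_force"][2]
z=.030
while z>.020:
    z-=.001; manip.move_linear(g(.03,.03,z),rate=.03); f=manip.state()["contact_force"][2]
    if f-f0>3: break
st()
manip.set_gripper(.086,force=25); st()
manip.dwell(.3)
p=g(.03,.03,.16); manip.move_linear(p,rate=.15)
manip.move_pose(g(-.06,-.125,.16),rot([0,0,-1],-GY)); st()
c,P=cap("top"); i=c["image"]; a=cv2.resize(i[160:230,265:390],None,fx=6,fy=6,interpolation=cv2.INTER_CUBIC); cv2.imwrite("pics/g3.png",a)
np.save("g3.npy",P)
c,P=cap("side"); i=c["image"]
m=(np.linalg.norm(P[...,:2]-g(.03,.03,0)[:2],axis=-1)<.045)&(P[...,2]>.065)&(P[...,2]<.08); print(m.sum(),np.nanmedian(P[m],0), P[m].min(0),P[m].max(0))
```

```text
t 12.9 [ 0.564  -0.1579  0.0296] F [ 0.2 -0.4 -0.8] w 0.0637 gf 25.0
t 14.6 [ 0.5646 -0.1581  0.0239] F [-0.7 -0.2  4.2] w 0.0635 gf 25.0
t 15.1 [ 0.5641 -0.1579  0.0228] F [ 0.1 -0.1 -0.6] w 0.0858 gf 0.0
t 17.6 [ 0.4725 -0.3115  0.1593] F [ 0.3 -0.  -0.7] w 0.0861 gf 0.0
118 [ 0.56225985 -0.14821545  0.07081831] [ 0.53310892 -0.18637538  0.06524594] [ 0.59518906 -0.12223564  0.07337905]
```

View pics/g3.png

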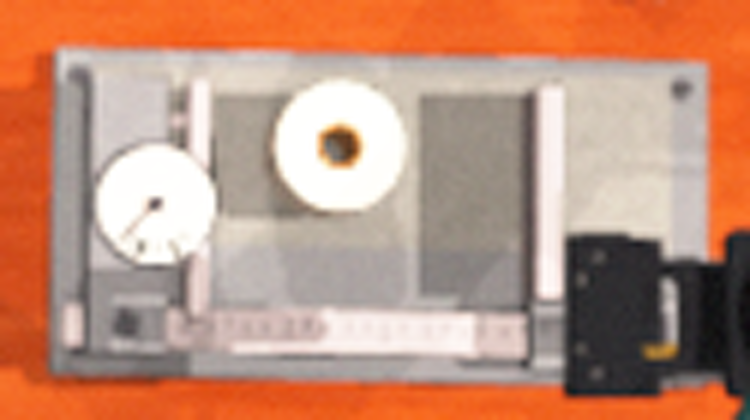

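The roll stands upright on the bed at (340,145). The dial needle rests pointing to (122,238), and the two thick marks are at (140,245) and (180,250). Next I grip the tab.

Run:
```python
from h import *
manip.set_gripper(.045)
manip.move_linear(g(-.060,-.118,.13),rate=.1)
manip.move_linear(g(-.060,-.118,.051),rate=.12); st()
manip.set_gripper(.005,force=30); s=st()
p=s["tool_pos"]; y0=(p-G0)@GY; print("tab y",y0)
# coarse closing to tab y where roll edge would be ~8mm short of anvil: face=.0931-.064-.008
y=y0; tgt=.0931-.064-.008-.052
p0=(p-G0)@GX
for y in np.r_[np.arange(y0+.02,tgt,.02),tgt]:
    manip.move_linear(g(p0,y,p[2]),rate=.05); st()
```

```text
t 19.7 [ 0.4733 -0.3054  0.0517] F [0.1 0.3 0. ] w 0.0450 gf 0.0
t 20.5 [ 0.4726 -0.3049  0.051 ] F [-0.1 -0.3  0.5] w 0.0050 gf 0.0
tab y -0.11796089725372845
t 21.0 [ 0.4729 -0.2846  0.051 ] F [ 0.4 -0.5 -0.1] w 0.0048 gf 0.0
t 21.6 [ 0.4731 -0.2647  0.051 ] F [-1.3  0.7  0.1] w 0.0052 gf 0.0
t 22.1 [ 0.4733 -0.2447  0.051 ] F [ 1.  -0.1 -0.6] w 0.0050 gf 0.0
t 22.7 [ 0.4735 -0.2247  0.051 ] F [ 0.2 -0.4  1. ] w 0.0053 gf 0.0
t 23.0 [ 0.4735 -0.2176  0.0509] F [-0.2  0.2 -1.1] w 0.0047 gf 0.0
```

The fingers closed on nothing, so I re-measure the tab from the first cloud and the present view.

Run:
```python
from h import *
P=np.load("top0.npy")
m=np.zeros(P.shape[:2],bool); m[195:228,350:390]=1; m&=P[...,2]>.06
for v,u in np.argwhere(m): print(v,u,P[v,u].round(3),end=";")
c,P=cap("top"); np.save("g4.npy",P); a=cv2.resize(c["image"][160:230,265:390],None,fx=6,fy=6,interpolation=cv2.INTER_CUBIC)
c,P=cap("side"); np.save("g4s.npy",P); i=c["image"]; b=cv2.resize(i[140:220,240:340],None,fx=6,fy=6,interpolation=cv2.INTER_CUBIC)
o=np.zeros((600,800,3),np.uint8); o[:280,:500]=cv2.resize(a,(500,280)); o[290:600,:388]=cv2.resize(b,(388,310)); cv2.imwrite("pics/g4.png",o)
q=P.reshape(-1,3); q=q[(q[:,2]>.06)&(q[:,2]<.1)&(q[:,0]>.44)&(q[:,0]<.52)&(q[:,1]<-.25)&(q[:,1]>-.36)]; print(len(q),q.min(0),q.max(0),np.median(q,0))
```

```text
195 355 [ 0.534 -0.261  0.061];195 356 [ 0.534 -0.264  0.06 ];195 358 [ 0.534 -0.269  0.065];197 358 [ 0.528 -0.27   0.062];198 355 [ 0.525 -0.261  0.062];198 356 [ 0.525 -0.264  0.062];201 355 [ 0.516 -0.261  0.062];204 356 [ 0.507 -0.264  0.06 ];206 355 [ 0.501 -0.261  0.061];206 357 [ 0.501 -0.267  0.061];208 357 [ 0.495 -0.267  0.061];209 355 [ 0.492 -0.261  0.061];209 356 [ 0.492 -0.264  0.06 ];213 370 [ 0.48  -0.305  0.066];213 371 [ 0.48  -0.304  0.078];213 372 [ 0.48  -0.305  0.086];213 373 [ 0.48  -0.308  0.087];213 374 [ 0.48  -0.311  0.086];213 375 [ 0.48  -0.314  0.086];213 376 [ 0.48  -0.317  0.086];214 370 [ 0.477 -0.304  0.068];214 371 [ 0.477 -0.305  0.076];214 372 [ 0.476 -0.304  0.091];214 373 [ 0.477 -0.307  0.09 ];214 374 [ 0.477 -0.312  0.084];214 375 [ 0.477 -0.314  0.085];214 376 [ 0.477 -0.317  0.086];215 370 [ 0.474 -0.305  0.063];215 371 [ 0.474 -0.305  0.075];215 372 [ 0.473 -0.304  0.093];215 373 [ 0.474 -0.308  0.088];215 374 [ 0.474 -0.311  0.088];215 375 [ 0.474 -0.314  0.087];215 376 [ 0.474 -0.317  0.088];216 370 [ 0.471 -0.306  0.061];216 371 [ 0.471
[... 238 characters left out ...]
72 [ 0.468 -0.305  0.089];217 373 [ 0.468 -0.308  0.089];217 374 [ 0.468 -0.31   0.09 ];217 375 [ 0.468 -0.313  0.092];217 376 [ 0.468 -0.317  0.087];218 370 [ 0.465 -0.304  0.069];218 371 [ 0.465 -0.304  0.08 ];218 372 [ 0.465 -0.305  0.089];218 373 [ 0.465 -0.307  0.091];218 374 [ 0.465 -0.311  0.087];218 375 [ 0.465 -0.313  0.092];218 376 [ 0.465 -0.316  0.09 ];219 370 [ 0.462 -0.303  0.072];219 371 [ 0.462 -0.305  0.076];219 372 [ 0.462 -0.307  0.081];219 373 [ 0.462 -0.309  0.083];219 374 [ 0.462 -0.311  0.088];219 375 [ 0.462 -0.314  0.085];219 376 [ 0.462 -0.319  0.079];34 [ 0.46217716 -0.31509155  0.06012582] [ 0.47972843 -0.29556069  0.08802973] [ 0.46993762 -0.30452614  0.07624326]
```

View pics/g4.png

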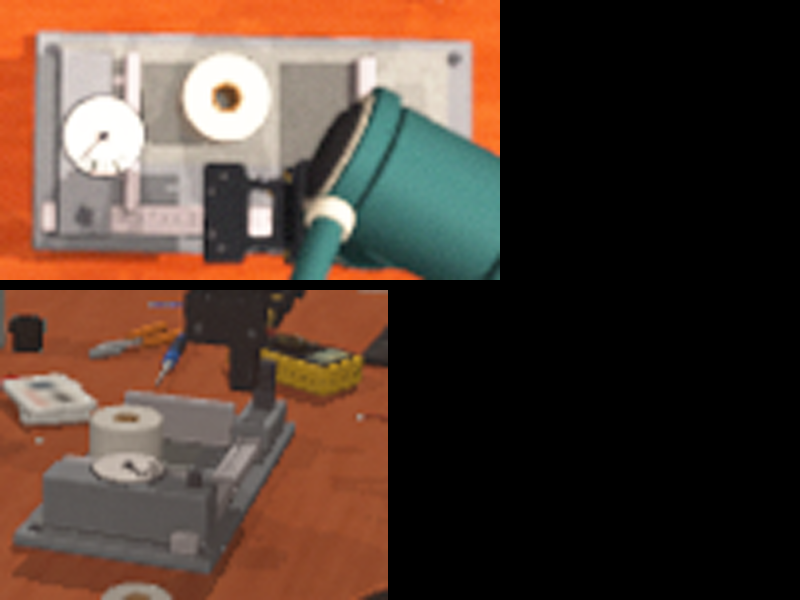

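The side view shows the tab unmoved at about (265,385) and the gripper tip at about (240,385). I check where the fingertips really are.

Run:
```python
from h import *
s=st(); print(s["joint_pos"].round(3), s["tcp_rot"].round(3), "want",rot([0,0,-1],-GY).round(3))
print(inverse_kinematics(s["tool_pos"],s["tcp_rot"]))
P=np.load("g4s.npy")
# finger pixels: crop (240,350..385) -> full
for yy in range(300,395,8):
    v=int(140+(yy-290)/310*80); u=int(240+240/388*100); print(v,u,P[v,u].round(3))
# all points near the finger
q=P.reshape(-1,3); q=q[(abs(q[:,0]-.4735)<.1)&(abs(q[:,1]+.2176)<.06)&(q[:,2]>.075)&(q[:,2]<.2)]
for lo in np.arange(.075,.2,.01):
    k=q[(q[:,2]>=lo)&(q[:,2]<lo+.01)]
    if len(k): print(lo.round(3),len(k),k.min(0).round(3),k.max(0).round(3))
```

```text
t 23.1 [ 0.4735 -0.2179  0.0509] F [ 0.4 -0.  -0. ] w 0.0048 gf 0.0
[-0.479  0.119  2.072 -0.     0.951  1.102] [ 3.141 -0.016 -0.   ] want [ 3.142 -0.016  0.   ]
[-4.78962916e-01  1.18673594e-01  2.07202158e+00 -9.04402258e-05
  9.50863929e-01  1.10222946e+00]
142 301 [ 0.462 -0.127  0.195]
144 301 [ 0.461 -0.126  0.189]
146 301 [ 0.461 -0.125  0.183]
148 301 [ 0.462 -0.134  0.174]
150 301 [ 0.462 -0.133  0.167]
152 301 [ 0.462 -0.133  0.161]
154 301 [ 0.461 -0.131  0.155]
157 301 [ 0.475 -0.201  0.122]
159 301 [ 0.475 -0.199  0.115]
161 301 [ 0.474 -0.199  0.108]
163 301 [nan nan nan]
165 301 [ 0.474 -0.201  0.093]
0.085 12 [ 0.462 -0.233  0.09 ] [ 0.482 -0.201  0.095]
0.095 18 [ 0.463 -0.232  0.095] [ 0.482 -0.198  0.104]
0.105 22 [ 0.463 -0.233  0.105] [ 0.482 -0.195  0.115]
0.115 21 [ 0.463 -0.234  0.115] [ 0.483 -0.195  0.125]
0.125 11 [ 0.462 -0.203  0.126] [ 0.482 -0.198  0.131]
0.155 13 [ 0.438 -0.248  0.156] [ 0.447 -0.183  0.165]
0.165 25 [ 0.439 -0.272  0.165] [ 0.452 -0.181  0.175]
0.175 18 [ 0.439 -0.247  0.175] [ 0.456 -0.186  0.179]
0.185 25 [ 0.449 -0.276  0.187] [ 0.488 -0.165  0.195]
0.195 43 [ 0.45  -0.275  0.195] [ 0.494 -0.158  0.2  ]
```

The fingertips measure z≈0.090 while the reported TCP is z=0.051. The real tool therefore sits about 39 mm further back along its axis than reported, so the tab was never between the fingers. I compensate and descend under guard.

Run:
```python
from h import *
OFF=.039; x,y=-.0615,-.123
manip.move_linear(g(-.06,-.03,.09),rate=.2)
manip.set_gripper(.045)
manip.move_linear(g(x,y,.09),rate=.2)
f0=st()["contact_force"]
for z in np.arange(.085,.0139,-.005):
    manip.move_linear(g(x,y,z),rate=.08); f=manip.state()["contact_force"]-f0
    if abs(f).max()>5: print("touch",z,f); break
c,P=cap("side"); q=P.reshape(-1,3); q=q[(abs(q[:,0]-.4725)<.015)&(abs(q[:,1]+.30)<.06)&(q[:,2]<.11)&(q[:,2]>.042)]
for lo in np.arange(.042,.11,.01):
    k=q[(q[:,2]>=lo)&(q[:,2]<lo+.01)]
    if len(k): print(lo.round(3),len(k),k.min(0).round(3),k.max(0).round(3))
manip.set_gripper(.005,force=30); s=st(); print("tab y",(s["tool_pos"]-G0)@GY)
```

```text
t 24.8 [ 0.4707 -0.3094  0.0897] F [ 0.7 -0.4  0.1] w 0.0451 gf 0.0
0.042 3 [ 0.462 -0.309  0.044] [ 0.479 -0.3    0.051]
0.052 21 [ 0.459 -0.338  0.052] [ 0.478 -0.271  0.062]
0.062 23 [ 0.459 -0.348  0.062] [ 0.478 -0.266  0.072]
0.072 22 [ 0.46  -0.345  0.073] [ 0.479 -0.269  0.081]
0.082 18 [ 0.46  -0.329  0.082] [ 0.48  -0.264  0.09 ]
0.092 16 [ 0.46  -0.274  0.092] [ 0.479 -0.266  0.101]
0.102 2 [ 0.464 -0.269  0.102] [ 0.468 -0.267  0.102]
t 29.1 [ 0.4712 -0.3101  0.0151] F [-0.5  0.1 -0.2] w 0.0133 gf 30.0
tab y -0.12316001428334848
```

Run:
```python
from h import *
s=manip.state(); p=s["tool_pos"]; x=(p-G0)@GX
for y in (-.09,-.06,-.034):
    manip.move_linear(g(x,y,p[2]),rate=.05); s=st(); print((s["tool_pos"]-G0)@GY)
for y in np.arange(-.0325,-.0259,.0015):
    manip.move_linear(g(x,y,p[2]),rate=.02); F=np.mean([(manip.dwell(.02),manip.state()["contact_force"][1])[1] for _ in range(5)]); s=manip.state(); print("%.4f act %.4f F %.2f"%(y,(s["tool_pos"]-G0)@GY,F))
c,P=cap("top"); np.save("g5.npy",P); a=cv2.resize(c["image"][165:225,270:350],None,fx=8,fy=8,interpolation=cv2.INTER_CUBIC); cv2.imwrite("pics/g5.png",a); st()
```

```text
t 29.9 [ 0.4715 -0.2789  0.0151] F [-1.2 -7.8 -3.3] w 0.0139 gf 30.0
-0.09194488244704549
t 30.7 [ 0.4717 -0.2488  0.0151] F [-0.7 -6.4 -2.6] w 0.0138 gf 30.0
-0.0618219542736021
t 31.4 [ 0.472  -0.223   0.0152] F [-1.7 -9.1 -2.8] w 0.0133 gf 30.0
-0.03604916909445763
-0.0325 act -0.0350 F -9.90
-0.0310 act -0.0336 F -10.37
-0.0295 act -0.0321 F -10.54
-0.0280 act -0.0306 F -10.21
-0.0265 act -0.0292 F -10.30
t 33.1 [ 0.472  -0.2161  0.0151] F [ -1.7 -11.6  -4.2] w 0.0139 gf 30.0
```

View pics/g5.png

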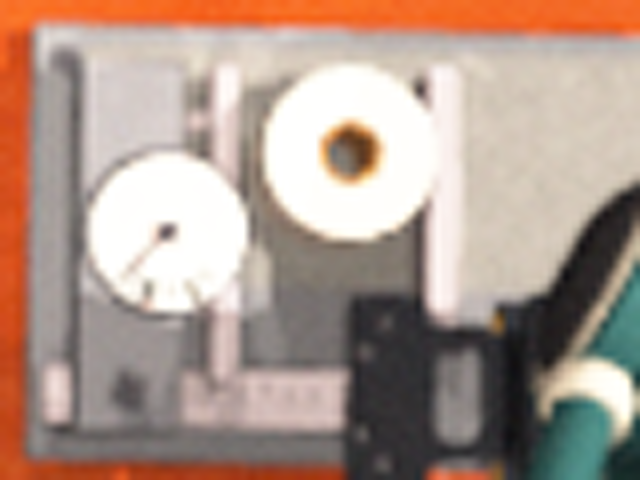

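The roll is against the jaw at (350,150), about 5–8 mm short of the anvil face at x=240. The needle is still at rest, pointing to (125,275), and the marks are at (148,290) and (195,292). I continue under force guard.

Run:
```python
from h import *
s=manip.state(); p=s["tool_pos"]; x=(p-G0)@GX
y=-.0265; n=0
while n<14:
    y+=.001; n+=1
    manip.move_linear(g(x,y,.0151),rate=.02); F=np.mean([(manip.dwell(.02),manip.state()["contact_force"][1])[1] for _ in range(6)]); s=manip.state(); print("%.4f act %.4f F %.2f"%(y,(s["tool_pos"]-G0)@GY,F))
    if F<-14.4: break
c,P=cap("top"); a=cv2.resize(c["image"][165:225,270:350],None,fx=8,fy=8,interpolation=cv2.INTER_CUBIC); cv2.imwrite("pics/g6.png",a); st()
```

```text
-0.0255 act -0.0282 F -10.84
-0.0245 act -0.0272 F -10.82
-0.0235 act -0.0262 F -10.42
-0.0225 act -0.0252 F -10.86
-0.0215 act -0.0242 F -10.76
-0.0205 act -0.0232 F -10.89
-0.0195 act -0.0222 F -10.71
-0.0185 act -0.0212 F -10.95
-0.0175 act -0.0204 F -11.04
-0.0165 act -0.0196 F -12.43
-0.0155 act -0.0188 F -12.81
-0.0145 act -0.0180 F -13.77
-0.0135 act -0.0172 F -14.58
t 37.7 [ 0.4722 -0.2042  0.0151] F [ -2.2 -14.7  -6. ] w 0.0134 gf 30.0
```

View pics/g6.png

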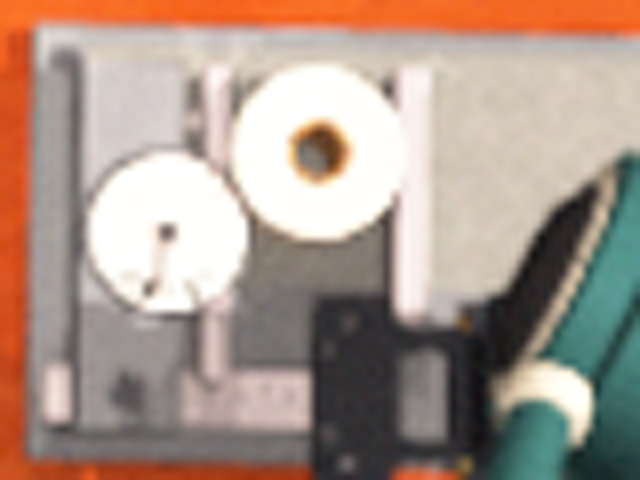

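The needle now reaches the first thick mark at (150,288), about 3 mm. I advance about 2 mm more, unload the arm, release and check.

Run:
```python
from h import *
s=manip.state(); p=s["tool_pos"]; x=(p-G0)@GX
for y in (-.0125,-.0113):
    manip.move_linear(g(x,y,.0151),rate=.02); manip.dwell(.1); s=st(); ya=(s["tool_pos"]-G0)@GY; print(y,ya)
manip.dwell(.3)
manip.move_linear(g(x,ya,.0151),rate=.02); s=st(); print((s["tool_pos"]-G0)@GY)
manip.set_gripper(.04); st()
manip.move_linear(g(x,ya,.12),rate=.15)
manip.move_linear(g(x-.06,ya-.04,.16),rate=.2); st()
c,P=cap("top"); a=cv2.resize(c["image"][165:225,270:350],None,fx=8,fy=8,interpolation=cv2.INTER_CUBIC); cv2.imwrite("pics/g7.png",a)
```

```text
t 38.0 [ 0.4722 -0.2034  0.0152] F [ -1.7 -15.5  -5.9] w 0.0138 gf 30.1
-0.0125 -0.016461340662283722
t 38.4 [ 0.4722 -0.2024  0.0152] F [ -1.6 -16.9  -5.7] w 0.0132 gf 30.1
-0.0113 -0.015484797823281249
t 39.0 [ 0.4721 -0.2024  0.0151] F [-0.8 -0.  -0.7] w 0.0136 gf 30.0
-0.015400646960388804
t 39.6 [ 0.4722 -0.2024  0.0151] F [-0.9  0.5  0.1] w 0.0401 gf 0.0
t 41.0 [ 0.4115 -0.2416  0.1593] F [ 0.3  0.3 -0.5] w 0.0399 gf 0.0
```

View pics/g7.png

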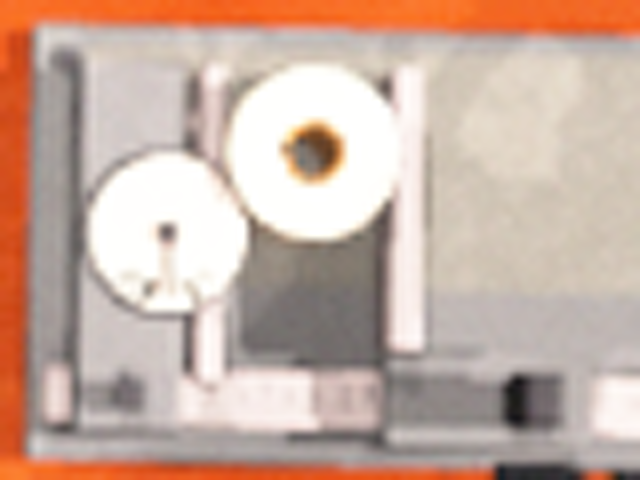

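The needle now points to (170,290), midway between the thick marks at (148,288) and (197,290). The roll is upright between jaw and anvil and the gripper is clear, so I hand in.

```bash
python3 -c "
from h import *
print(order.close_job())"
```

```text
the job is handed in; nothing more can be done
None
```

The roll stands upright, squeezed between the jaw and the anvil with the needle midway between the two thick marks. The robot is clear of everything, and the job was handed in at about 41 s of the 54 s limit; no verdict came back.

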